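# Pack the sample chiller and set its dial

### The arm

A 7-joint arm with a two-finger parallel gripper is mounted at the origin on the work surface. World frame = base frame: x ahead of the robot, y to its left, z up, the work surface at z = 0. Lengths are in m, angles in rad, forces in N, time in s.
With the tool pointing down it reaches from about 0.4 to 0.9 m from the base axis. Payload 5.5 kg.
Tool frame: the origin (TCP) lies at the very end of the fingers, on their centre line; the grasp point (between the pads) lies 19 mm behind it; z points along the fingers, y is the line along which they close (so a half turn about z gives the same grasp; the last joint's range is limited). The gripper opens to 92 mm and grips with 3 to 60 N. Pads are 19 mm wide; open, the fingers measure 130 mm over their backs; the gripper's body (75 mm by 190 mm) begins 47 mm behind the grasp point.
Start: joints at [1.604, 0.501, -0.427, 1.55, 0.221, 1.138, -0.21], TCP at [0.148, -0.633, 0.227] pointing down, gripper open.
Joint ranges: [-2.88, 2.88], [-0.31, 2.03], [-1.54, 1.56], [0.2, 2.42], [-1.41, 4.55], [0.19, 2.02], [-2.57, 2.57]. Speed limits (rad/s): [2.57, 2.57, 3.14, 3.14, 3.14, 3.14, 3.14].

### API

Orientations are given as a unit quaternion [w, x, y, z].
In Python, from rig import robot gives the robot as it stands. The module is installed in compiled form; this text tells all that it offers.
- The arm moves only by the tool send_rows, never from a script. Its argument "increments" is a list of rows, each a list of 3 entries, a list of its own where there are three numbers: the opening, from 0 (shut) to 1 (fully open), then the shift along the tool's x, y, z scaled (see below), then the turn about the tool's z scaled (see below). In form: [[grip, [tx, ty, tz], roll], ...]. A call has 1 to 12 rows; each row shifts and turns the commanded pose from where the row before left it, along the tool's axes as they then stand; what a row does not reach is not made up. The controller multiplies each number of a shift by 2 cm and each number of a turn by 6 degrees. A row lasts 1/12 s, in which the tool goes at most 41.7 mm and 7.16 degrees, less where a joint would pass 70% of its speed; a pose out of reach is approached as far as the arm can. A call with a number of a shift or a turn outside -1 to 1 is refused whole. A call with a gripper value outside its range is refused whole. The fingers move at their own pace and stop on an object; the grip force is fixed at half the most. Time passes only in rows, so rows that do not move let the fingers close. It gives the time, the measured TCP pose, the force, the opening and the grip force at its end, in the units of the state.
- robot.get_state(): the state, without advancing time (a new reading comes with each control period).
- robot.read_camera(name): name is "scene" or "top"; returns a dict with "image" (420x560x3 uint8, red, green, blue), "camera_matrix" (3x3 intrinsics, pixels), "rvec" (rotation vector, rad) and "tvec" (3), from world to camera coordinates, as OpenCV has them. Camera axes: x right, y down, z forward; pixel columns grow to the right and rows downward; lengths in m; the calibration is good to about 2 mm. A picture is of the moment at which its call begins. There is no depth.
- robot.job_done(): hands the job in; it is judged then, once.
Trained networks look in the newest picture that a camera, given by its name, has taken for a name from the list of things; names that differ only in an ending like _2 or _b are one class to them, and where a whole thing is asked for, a point or a joint stands for the part that bears it (a point fixed in the world has none). Each returns a list of dicts, best first, with "score" (0 to 1); they miss things now and then, are a little off and sometimes report something else, mostly with a low value. They report only what shows in the picture. A call takes as long as a camera call. They do not tell look-alikes from the thing itself.
- robot.trace(camera, target): "mask" (420x560 bool, what is visible of it).
- robot.place_of(camera, target): "point" ([x, y, z] in m, in the coordinates of the camera as it stood for that picture, good to about 4 mm: a listed point, or the origin of a listed thing).
The state is a dict: "t": time; "joints": joint angles; "dq": joint speeds; "joint_efforts": joint torques, N m; "tcp_pos": TCP position; "tool_rot": TCP orientation; "force": force on the tool from outside, world axes, zero at the start; "torque": the same for the moment, N m; "width": finger opening in m; "grip_force": force on a finger pad.
Only numpy, scipy, OpenCV 4.12 (cv2) and the standard library are available. Lean on these libraries where they do the work, as an engineer would, in place of code of your own. Each camera call takes 0.05 s, during which the arm holds its last target. There are 200 camera calls.

### The job

Take the amber bottle and the blue reagent pack out of the slanted stand and pack both into the chiller's well beside the orange-lidded cup, so that all three stand upright and flat on the well's floor; set them down gently, without dropping or forcing them. Then turn the chiller's selector dial to the blue mark. Leave the other things on the bench where they are, and do not tip the cup.

Things in the scene. Friction and masses are not known exactly. Their poses are not given: they have to be found in the camera images.
- chiller: White bench chiller, fixed to the bench, 182 mm wide (y) and about 165 mm deep (x), 80 mm high at its rim. Origin: on the bench, 40 mm in front (-x) of the well's centre; x points to its back, y to its left, z up. A panel at its front, 180 mm wide, slopes at 35 degrees from level down towards -x and carries the selector dial.
- well (a point): Centre of the inner floor of the chiller's open rectangular well, 44 mm above the bench; axes as the chiller. Inside, the well measures 60 mm along x, 154 mm along y, and is 36 mm deep to the rim. Its walls are 14 mm thick. The cup, bottle and pack fit in one row along y with about 12 mm to spare in all.
- stand: Slanted stand, fixed: two bays side by side along its y, centres 47 mm either side of its origin, for bottle and pack (either way round). They lean 30 degrees towards its -x on a clear back plate that reaches 54 mm up them; blue dividers 20 mm high part the bays. Origin: on the bench, 32 mm below the middle of the bays' floor; x points away from the robot, z up.
- bottle: Amber round bottle with a white cap: body 46 mm diameter and 81 mm high with a paper label, cap 36 mm diameter up to 95 mm. Origin: centre of its underside; z along its axis to the cap. 160 g or so.
- pack: Blue rectangular reagent pack with two small white caps on top: 46 mm (its x) by 54 mm (its y) by 85 mm high, 95 mm over the caps. Origin: centre of its underside; z up through the caps. 180 g or so.
- cup: White round specimen cup with an orange lid, 50 mm diameter, 78 mm high, loose, already standing in the well near its -y end. Origin: centre of its underside.
- dial (a joint): Angle of the selector dial, rad: grows clockwise seen looking down on the panel. At 0 its white pointer points down the slope at the white mark; green mark at 0.7, blue mark at 1.4 (to the chiller's left, +y), red mark at 2.1; stops at 0 and 2.3. It stays where it is left.
- dial_grip (a point): On the dial's axis at grip height. z: the dial's axis, the panel's outward normal (35 degrees from vertical, towards the chiller's -x). The point turns with the dial. Its black bar lies along the point's x, pointer towards -x: 38 mm long, 14 mm thick, 32 mm high, top 7 mm above this point, on a 40 mm disc whose top is 23 mm below this point.
- vial: Bystander: small jar with a red cap, 34 mm diameter, 60 mm high, between the chiller and the stand. Origin: centre of its underside.
- wash: Bystander: white bottle with a red cap, 60 mm diameter, 150 mm high, at the back. Origin: centre of its underside.
- dish: Bystander: clear flat dish, 90 mm diameter, 16 mm high, at the back. Origin: centre of its underside.
Things that resemble listed ones, but are neither listed nor needed, are in the scene too. Leave any pink look-alike of the pack alone.

How it is judged:
On the way, in this order (a step that is already met when the one before it is completed fails the run):
1. bottle and pack stand upright on the floor of the well beside the cup, and are let go (x of bottle in the frame of well between -0.03 and 0.03 m and y of bottle in the frame of well between -0.07 and 0.07 m and z of bottle in the frame of well between -0.006 and 0.006 m and angle between each of bottle, pack, cup's own z axis and vertical below 0.1 rad and contact force between the fingers and bottle below 0.1 N and x of pack in the frame of well between -0.03 and 0.03 m and y of pack in the frame of well between -0.07 and 0.07 m and z of pack in the frame of well between -0.006 and 0.006 m and contact force between the fingers and pack below 0.1 N and x of cup in the frame of well between -0.03 and 0.03 m and y of cup in the frame of well between -0.07 and 0.07 m and z of cup in the frame of well between -0.006 and 0.006 m and contact force between the fingers and cup below 0.1 N), for 0.2 s.
2. then the dial is turned to the blue mark (value of joint dial between 1.22 and 1.58 rad), for 0.2 s.
At the end, for the whole second after the job is handed in: Bottle, pack and cup all inside the well, undersides within 6 mm of its floor, within 0.1 rad of upright, released and at rest; dial within 0.18 rad of the blue mark (1.4 rad) (all of step 1 and all of step 2 and linear speed of each of bottle, pack, cup below 0.02 m/s); the robot touches nothing.
It fails at once if the bottle or pack is dropped or forced: more than 45 N between it and the chiller (contact force between any of bottle, pack and chiller above 45 N).
It fails at once if the cup is tipped by more than 0.5 rad (angle between cup's own z axis and vertical above 0.5 rad).
It fails at once if the vial, the white bottle or the dish is moved by more than 30 mm (distance of any of vial, wash, dish from where it was at the start of the episode above 0.03 m).
It also fails if it takes over 72 s, if anything falls off the work surface, if the arm or the gripper's body presses on something with over 40 N, if the wrist force passes 120 N, or if a joint passes its speed limit or range.

## Working session

There is one attempt and no reset: what is moved stays moved. The work goes in short steps, Python scripts to look and compute and a tool call to move; the robot and the scene stay as the last step left them, time stands still between calls to the robot, and variables do not carry over. Pictures are saved under pics/ and viewed, at most 10 in all, crops included, and the job is handed in when it is done.

Besides the shell and the picture viewer there is one more tool, called after "Request:" as name(argument=value, ...) on one line, values as JSON. send_rows: Moves the arm, as the interface text tells. Its arguments: {"type":"object","properties":{"increments":{"type":"array","items":{"type":"array"}}},"required":["increments"]}

```bash
mkdir -p pics
cat > h.py <<'E'
from rig import robot
import numpy as np, cv2
from scipy.spatial.transform import Rotation as R
def cam(n):
    c=robot.read_camera(n); c['R']=cv2.Rodrigues(np.array(c['rvec'],float))[0]; c['t']=np.array(c['tvec'],float).ravel(); return c
def save(c,f,crop=None,s=1):
    im=c['image'][:,:,::-1]
    if crop: im=im[crop[1]:crop[3],crop[0]:crop[2]]
    cv2.imwrite('pics/'+f,cv2.resize(im,None,fx=s,fy=s,interpolation=cv2.INTER_CUBIC))
def place(c,n,t,k=2,thr=.2):
    return [(round(d['score'],2),np.round(c['R'].T@(np.array(d['point'])-c['t']),4)) for d in robot.place_of(n,t)[:k] if d['score']>thr]
def proj(c,p): return cv2.projectPoints(np.array(p,float).reshape(-1,3),np.array(c['rvec'],float),c['t'],c['camera_matrix'],None)[0].reshape(-1,2)
def ray(c,uv,z):
    K=c['camera_matrix'];d=c['R'].T@np.linalg.inv(K)@np.array([*uv,1.]);o=-c['R'].T@c['t'];return o+d*(z-o[2])/d[2]
E
python3 - <<'E'
from h import *
a={n:cam(n) for n in('scene','top')}
for n in a:
    save(a[n],n+'0.png',s=1.4)
    print(n,-a[n]['R'].T@a[n]['t'])
    for t in 'chiller well stand bottle pack cup dial dial_grip vial wash dish'.split(): print(n,t,place(a[n],n,t,3))
s=robot.get_state();print(s)
print(R.from_quat(np.roll(s['tool_rot'],-1)).as_matrix())
E
```

```text
scene [1.16216071 0.44550604 0.57986012]
scene chiller [(0.61, array([ 0.5904, -0.2115,  0.0035]))]
scene well [(0.74, array([ 0.7969, -0.0542,  0.0012])), (0.59, array([ 0.6248, -0.2207,  0.0423]))]
scene stand [(0.69, array([0.5619, 0.243 , 0.0011]))]
scene bottle [(0.79, array([0.5718, 0.2859, 0.0359])), (0.57, array([ 0.5913, -0.2131,  0.0022])), (0.48, array([ 0.5245, -0.21  ,  0.0799]))]
scene pack [(0.89, array([0.7166, 0.0793, 0.0224])), (0.72, array([0.5515, 0.1937, 0.0325]))]
scene cup [(0.61, array([ 0.6225, -0.2702,  0.042 ]))]Traceback (most recent call last):
  File "<stdin>", line 6, in <module>
  File "h.py", line 11, in place
    return [(round(d['score'],2),np.round(c['R'].T@(np.array(d['point'])-c['t']),4)) for d in robot.place_of(n,t)[:k] if d['score']>thr]
                                                                                              ~~~~~~~~~~~~~~^^^^^
ValueError: it knows: bottle, chiller, cup, dial_grip, dish, pack, stand, vial, wash, well
```

View pics/scene0.png

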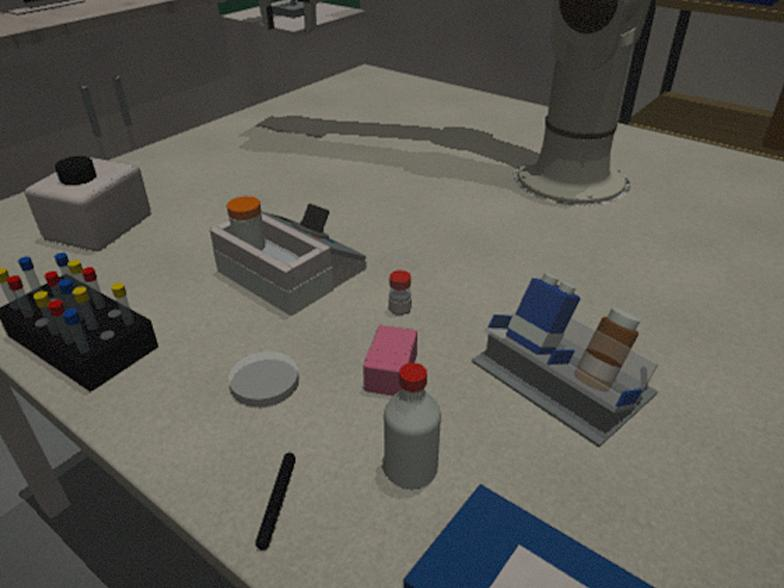

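The scene picture shows the chiller with the orange cup at about (270,240), the vial at (400,290), and the stand at (570,350). The pack is in the stand's left bay at (543,310) and the bottle in its right bay at (610,350). The pink look-alike lies at (390,360).

Run:
```python
from h import *
a={n:cam(n) for n in('scene','top')}
for n in a:
    save(a[n],n+'0.png',s=1.4)
    print(n,-a[n]['R'].T@a[n]['t'])
    for t in 'chiller well stand bottle pack cup dial_grip vial wash dish'.split(): print(n,t,place(a[n],n,t,3))
s=robot.get_state();print(s)
print(R.from_quat(np.roll(s['tool_rot'],-1)).as_matrix())
```

```text
scene [1.16216071 0.44550604 0.57986012]
scene chiller [(0.91, array([ 0.5927, -0.2119,  0.0035])), (0.48, array([0.5706, 0.2847, 0.0359]))]
scene well [(0.63, array([ 0.6231, -0.2167,  0.0444]))]
scene stand []
scene bottle [(0.71, array([0.5706, 0.2833, 0.035 ]))]
scene pack [(0.85, array([0.5558, 0.1958, 0.0328])), (0.85, array([0.7183, 0.0802, 0.0235]))]
scene cup [(0.78, array([ 0.6234, -0.2697,  0.0429]))]
scene dial_grip [(0.6, array([ 0.5211, -0.2106,  0.0795]))]
scene vial [(0.64, array([ 5.592e-01, -1.290e-02, -1.000e-04]))]
scene wash [(0.87, array([0.7944, 0.1724, 0.0011]))]
scene dish [(0.83, array([ 0.7932, -0.0555,  0.0088])), (0.61, array([ 0.5617,  0.2443, -0.001 ]))]
top [0.4266912  0.01036776 1.04308455]
top chiller [(0.6, array([ 0.5907, -0.2142,  0.002 ]))]
top well [(0.85, array([ 0.6288, -0.2139,  0.0427]))]
top stand [(0.85, array([ 5.653e-01,  2.457e-01, -2.000e-04]))]
top bottle [(0.61, array([0.5741, 0.2879, 0.0286]))]
top pack [(0.87, array([0.7178, 0.0807, 0.0209])), (0.85, array([0.5565, 0.1938, 0.0345]))]
top cup [(0.81, array([ 0.6266, -0.2665,  0.0445
[... 434 characters left out ...]
0029133, -0.00089697, -0.00049874, -0.0010704 ,
       -0.0008502 , -0.00015244]), 'joint_efforts': array([ 6.31627809e-04, -5.66442418e+01, -5.80999821e+00, -2.79496014e+01,
       -6.65203063e-02,  2.08245171e-02,  2.70666135e-05]), 'tcp_pos': array([ 0.14809006, -0.63290235,  0.22671183]), 'tool_rot': array([-3.88635952e-06,  9.93402379e-01,  1.14680921e-01,  2.69593068e-06]), 'force': array([-0.50916371,  0.46304169, -0.22171961]), 'torque': array([ 0.03387506, -0.00669871,  0.00845985]), 'grip_force': 0.0, 'width': 0.09149912928775221}
[[ 9.73696573e-01  2.27848600e-01  4.46490532e-06]
 [ 2.27848600e-01 -9.73696573e-01  8.33978122e-06]
 [ 6.24767048e-06 -7.10309397e-06 -1.00000000e+00]]
```

View pics/top0.png

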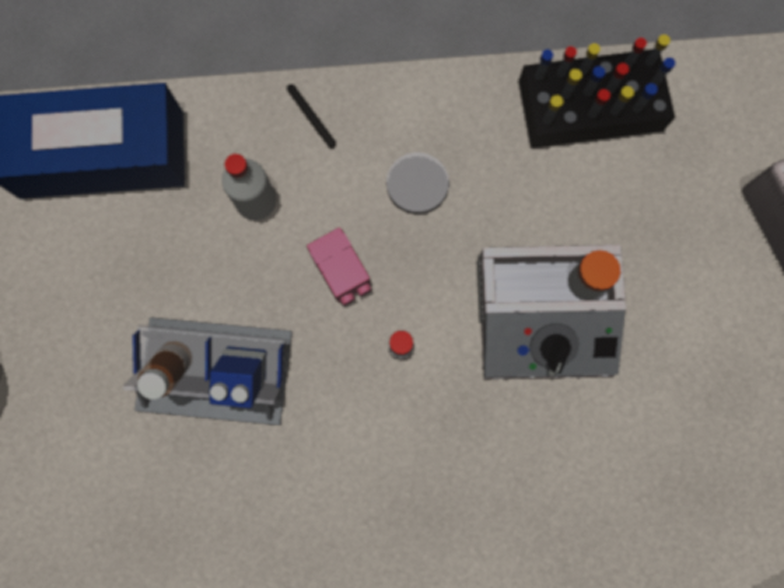

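The top picture shows the stand at about (210,370), with the bottle cap at (152,385) and the pack caps at (228,393). The chiller is at (555,310) with its dial pointer facing down the slope, and the cup lid is at (600,270). Next I'll enlarge both to get yaw and heights.

Run:
```python
from h import *
a={n:cam(n) for n in('scene','top')}
B={'top':[(85,220,217,308),(335,168,467,256+20)],'scene':[(330,185,480,320),(145,130,270,225)]}
rows=[]
for n in a:
    L=[]
    for b in B[n]:
        im=a[n]['image'][b[1]:b[3],b[0]:b[2],::-1]; s=min(400/im.shape[1],300/im.shape[0]); im=cv2.resize(im,None,fx=s,fy=s,interpolation=cv2.INTER_CUBIC)
        print(n,b,s); im=cv2.convertScaleAbs(im,alpha=1.5); L.append(cv2.copyMakeBorder(im,0,300-im.shape[0],0,400-im.shape[1],0))
    rows.append(np.hstack(L))
cv2.imwrite('pics/z.png',np.vstack(rows))
```

```text
scene (330, 185, 480, 320) 2.2222222222222223
scene (145, 130, 270, 225) 3.1578947368421053
top (85, 220, 217, 308) 3.0303030303030303
top (335, 168, 467, 276) 2.7777777777777777
```

View pics/z.png

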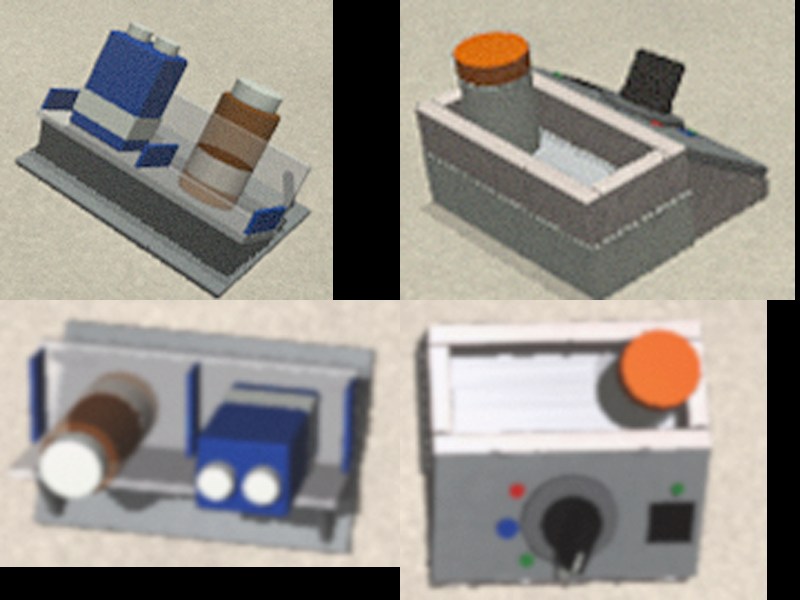

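The enlarged views show the stand with its long edges turned by a few degrees, the pack centred in its bay and the bottle in the other. The chiller is almost square to the axes, with its pointer at the white mark. Next I'll convert these pixels to positions.

Run:
```python
from h import *
a={n:cam(n) for n in('scene','top')}
T=a['top'];S=a['scene']
def tri(u,v):
    P=[c['camera_matrix']@np.c_[c['R'],c['t']] for c in(T,S)]
    X=cv2.triangulatePoints(P[0],P[1],np.array(u,float),np.array(v,float)).ravel(); return np.round(X[:3]/X[3],4)
print('cap',tri((108.8,275.4),(446.1,226.4)));print('caps',tri((156,280.1),(405.6,204.4)),tri((171.1,281.4),(393.9,197.2)))
st=[ray(T,p,0.004) for p in[(106.5,226.6),(208.8,236.5),(200.5,303.2),(97.2,293.3)]];print('stand',np.round(st,3),np.mean(st,0))
e=st[0]-st[1]+st[3]-st[2];print('stand yaw',np.degrees(np.arctan2(-e[0],e[1])))
ch=[ray(T,p,0.08) for p in[(345.8,177),(443,175.2),(445.9,220.2),(346.5,223.8)]];print(np.round(ch,3),'wellc',np.mean(ch,0))
e=ch[0]-ch[1]+ch[3]-ch[2];print('ch yaw',np.degrees(np.arctan2(-e[0],e[1])))
r={}
for k in range(6):
    for n in a:
        if k: cam(n)
        for t in 'chiller well stand bottle pack cup dial_grip'.split():
            for q in place(a[n],n,t,4,.4):r.setdefault(n+t,[]).append(q[1])
for k in r:
    m=np.median(r[k],0)
    v=[x for x in r[k]]
    if 'pack' in k: v=[x for x in v if x[0]<.65]
    m=np.median(v,0); print(k,len(v),np.round(m,4))
```

```text
cap [0.5256 0.2967 0.1107]
caps [0.5108 0.2161 0.1125] [0.5062 0.1903 0.1147]
stand [[0.632 0.333 0.004]
 [0.597 0.135 0.004]
 [0.471 0.157 0.004]
 [0.505 0.352 0.004]] [0.55103685 0.24414048 0.004     ]
stand yaw -10.043956177199325
[[ 0.674 -0.131  0.08 ]
 [ 0.663 -0.309  0.08 ]
 [ 0.58  -0.302  0.08 ]
 [ 0.587 -0.123  0.08 ]] wellc [ 0.62616277 -0.21645047  0.08      ]
ch yaw -3.00134100590066
scenechiller 7 [ 0.5896 -0.2122  0.0017]
scenewell 6 [ 0.6241 -0.2196  0.0436]
scenestand 9 [0.562  0.2414 0.0014]
scenebottle 8 [0.5692 0.2824 0.0357]
scenepack 7 [0.5543 0.1946 0.0321]
scenecup 8 [ 0.622  -0.2678  0.0419]
scenedial_grip 6 [ 0.5221 -0.2114  0.0807]
topchiller 7 [ 0.5888 -0.2177  0.0011]
topwell 6 [ 0.629  -0.2162  0.045 ]
topstand 7 [0.5661 0.2451 0.    ]
topbottle 5 [0.5742 0.2876 0.0313]
toppack 4 [0.5541 0.1936 0.0344]
topcup 7 [ 0.6287 -0.2664  0.0455]
topdial_grip 7 [ 0.5206 -0.2131  0.085 ]
```

Request:
send_rows(increments=[[0.76,[0.97,-0.92,0],0],[0.76,[0.97,-0.92,0],0],[0.76,[0.97,-0.92,0],0],[0.76,[0.97,-0.92,0],0],[0.76,[0.97,-0.92,0],0],[0.76,[0.97,-0.92,0],0],[0.76,[0.97,-0.92,0],0],[0.76,[0.97,-0.92,0],0],[0.76,[0.97,-0.92,0],0],[0.76,[0.97,-0.92,0],0],[0.76,[0.97,-0.92,0],0],[0.76,[0.97,-0.92,0],0]])

```text
t: 7.4
tcp_pos: [0.3251, -0.3638, 0.227]
tool_rot: [0.0, 0.993, 0.115, 0.0]
force: [0.5, 0.5, -0.3]
width: 0.0701
grip_force: 0.0
```

Request:
send_rows(increments=[[0.76,[0.97,-0.92,0],0],[0.76,[0.97,-0.92,0],0],[0.76,[0.97,-0.92,0],0],[0.76,[0.97,-0.92,0],0],[0.76,[0.97,-0.92,0],0],[0.76,[0.97,-0.92,0],0],[0.76,[0.97,-0.92,0],0],[0.76,[0.97,-0.92,0],0],[0.76,[0.97,-0.92,0],0],[0.76,[0.97,-0.92,0],0],[0.76,[0.97,-0.92,0],0],[0.76,[0.97,-0.92,0],0]])

```text
t: 8.4
tcp_pos: [0.5015, -0.0958, 0.227]
tool_rot: [0.0, 0.993, 0.115, 0.0]
force: [0.5, -0.6, 0.1]
width: 0.0697
grip_force: 0.0
```

```bash
cat > g.py <<'E'
import sys
from h import *
s=robot.get_state();M=R.from_quat(np.roll(s['tool_rot'],-1)).as_matrix()
print('t',round(s['t'],2),'tcp',np.round(s['tcp_pos'],4),'yaw',round(np.degrees(np.arctan2(M[1,0],M[0,0])),2),'tilt',round(np.degrees(np.arccos(-M[2,2])),2),'j',np.round(s['joints'],2),'F',np.round(s['force'],1),'w',round(s['width'],4),'g',round(s['grip_force'],1))
if len(sys.argv)>3:
    d=np.array([float(v) for v in sys.argv[1:4]])-s['tcp_pos']; print('units',np.round(M.T@d/.02,2), 'now->')
if len(sys.argv)>4:
    y=float(sys.argv[4]); print('roll units',(np.degrees(np.arctan2(M[1,0],M[0,0]))-y)/6)
    M2=R.from_euler('z',np.radians(y)).as_matrix()@np.diag([1,-1,-1]); print('units after roll',np.round(M2.T@d/.02,2))
E
python3 g.py 0.5405 0.2926 0.2 170
```

```text
t 8.4 tcp [ 0.5015 -0.0958  0.227 ] yaw 13.16 tilt 0.04 j [ 0.78  0.3  -0.77  1.89  0.24  1.04 -1.42] F [ 0.5 -0.6  0.1] w 0.0697 g 0.0
units [  6.32 -18.47   1.34] now->
roll units -26.140557331184812
units after roll [ 1.45 19.46  1.35]
```

Request:
send_rows(increments=[[0.76,[0,0,0],-1],[0.76,[0,0,0],-1],[0.76,[0,0,0],-1],[0.76,[0,0,0],-1],[0.76,[0,0,0],-1],[0.76,[0,0,0],-1],[0.76,[0,0,0],-1],[0.76,[0,0,0],-1],[0.76,[0,0,0],-1],[0.76,[0,0,0],-1],[0.76,[0,0,0],-1],[0.76,[0,0,0],-1]])

```text
t: 9.4
tcp_pos: [0.5009, -0.097, 0.2269]
tool_rot: [0.0, 0.735, 0.679, 0.0]
force: [-0.2, -0.3, 0.0]
width: 0.0696
grip_force: 0.0
```

Request:
send_rows(increments=[[0.76,[0,0,0],-1],[0.76,[0,0,0],-1],[0.76,[0,0,0],-1],[0.76,[0,0,0],-1],[0.76,[0,0,0],-1],[0.76,[0,0,0],-1],[0.76,[0,0,0],-1],[0.76,[0,0,0],-1],[0.76,[0,0,0],-1],[0.76,[0,0,0],-1],[0.76,[0,0,0],-1],[0.76,[0,0,0],-1]])

```text
t: 10.4
tcp_pos: [0.5009, -0.0971, 0.2269]
tool_rot: [0.0, 0.196, 0.981, -0.0]
force: [-0.4, 0.8, 1.0]
width: 0.0701
grip_force: 0.0
```

Request:
send_rows(increments=[[0.76,[0,0,0],-1],[0.76,[0,0,0],-1],[0.76,[0,0,0],-0.14],[0.76,[0.15,1,0],0],[0.76,[0.15,1,0],0],[0.76,[0.15,1,0],0],[0.76,[0.15,1,0],0],[0.76,[0.15,1,0],0],[0.76,[0.15,1,0],0],[0.76,[0.15,1,0],0],[0.76,[0.15,1,0],0],[0.76,[0.15,1,0],0]])

```text
t: 11.4
tcp_pos: [0.5055, 0.0859, 0.2268]
tool_rot: [0.0, 0.089, 0.996, -0.0]
force: [0.0, 0.0, 0.7]
width: 0.0697
grip_force: 0.0
```

Request:
send_rows(increments=[[0.76,[0,1,0.2],0],[0.76,[0,1,0.2],0],[0.76,[0,1,0.2],0],[0.76,[0,1,0.2],0],[0.76,[0,1,0.2],0],[0.76,[0,1,0.2],0],[0.76,[0,1,0.2],0],[0.76,[0,1,0.2],0],[0.76,[0,1,0.2],0],[0.76,[0,1,0.2],0],[0.76,[0,0.46,0],0],[0.76,[0,0,0],0]])

```text
t: 12.4
tcp_pos: [0.5411, 0.2938, 0.187]
tool_rot: [-0.0, 0.086, 0.996, 0.001]
force: [-0.2, 0.1, -0.2]
width: 0.0699
grip_force: 0.0
```

```bash
python3 g.py 0.5405 0.2926 0.069 170
```

```text
t 12.4 tcp [0.5411 0.2938 0.187 ] yaw 170.1 tilt 0.1 j [ 0.22  0.73 -1.13  1.67  0.7   1.21  0.32] F [-0.2  0.1 -0.2] w 0.0699 g 0.0
units [ 0.01 -0.07  5.9 ] now->
roll units 0.015927004857237154
units after roll [ 0.02 -0.06  5.9 ]
```

Request:
send_rows(increments=[[0.76,[0,0,1],0],[0.76,[0,0,1],0],[0.76,[0,0,1],0],[0.76,[0,0,1],0],[0.76,[0,0,1],0],[0.76,[0,0,0.9],0],[0.76,[0,0,0],0]])

```text
t: 12.98
tcp_pos: [0.5404, 0.2879, 0.0652]
tool_rot: [-0.002, 0.088, 0.996, -0.002]
force: [-0.3, -1.5, -0.0]
width: 0.0699
grip_force: 0.0
```

Request:
send_rows(increments=[[0,[0,0,0],0],[0,[0,0,0],0],[0,[0,0,0],0],[0,[0,0,0],0],[0,[0,0,0],0],[0,[0,0,0],0]])

```text
t: 13.48
tcp_pos: [0.5428, 0.2926, 0.0704]
tool_rot: [0.001, 0.087, 0.996, 0.001]
force: [0.8, 1.9, 5.7]
width: 0.0456
grip_force: 30.0
```

Request:
send_rows(increments=[[0,[0,0,-0.4],0],[0,[0,0,-0.7],0],[0,[0,0,-0.9],0],[0,[0,0,-0.9],0],[0,[0,0,-0.9],0],[0,[0,0,-0.9],0],[0,[0,0,-0.9],0],[0,[0,0,-0.9],0],[0,[0,0,0],0]])

```text
t: 14.23
tcp_pos: [0.5428, 0.2923, 0.2031]
tool_rot: [0.002, 0.087, 0.996, 0.001]
force: [0.8, 0.6, -0.6]
width: 0.0459
grip_force: 30.0
```

Request:
send_rows(increments=[[0,[0.29,-0.96,0],0],[0,[0.29,-0.96,0],0],[0,[0.29,-0.96,0],0],[0,[0.29,-0.96,0],0],[0,[0.29,-0.96,0],0],[0,[0.29,-0.96,0],0],[0,[0.29,-0.96,0],0],[0,[0.29,-0.96,0.3],0],[0,[0.29,-0.96,0.5],0],[0,[0.29,-0.96,0.5],0],[0,[0.29,-0.96,0.5],0],[0,[0.29,-0.96,0.5],0]])

```text
t: 15.23
tcp_pos: [0.432, 0.0749, 0.1521]
tool_rot: [-0.0, 0.087, 0.996, -0.001]
force: [-0.2, -0.1, -2.1]
width: 0.0452
grip_force: 30.0
```

```bash
python3 g.py 0.425 0.06 0.05 170
python3 - <<'E'
from h import *
ims=[]
for n,b in (('scene',None),('top',None)):
    c=cam(n); print(n,proj(c,[0.425,.06,.1])); ims.append(cv2.resize(c['image'][:,:,::-1],(400,300)))
    for d in robot.place_of(n,'bottle')[:2]: print(d['score'],c['R'].T@(np.array(d['point'])-c['t']))
cv2.imwrite('pics/lift.png',cv2.convertScaleAbs(np.hstack(ims),alpha=1.4))
E
```

```text
t 15.23 tcp [0.432  0.0749 0.1521] yaw 170.0 tilt 0.09 j [ 0.84  0.53 -1.32  2.11  0.63  0.99  0.58] F [-0.2 -0.1 -2.1] w 0.0452 g 30.0
units [ 0.21 -0.79  5.1 ] now->
roll units 0.0006666294562999534
units after roll [ 0.22 -0.79  5.1 ]
scene [[353.01666017 163.87972017]]
0.6 [0.46126756 0.06357812 0.11849767]
top [[250.88727663 324.05242779]]
0.21 [ 0.62518884 -0.21217361  0.04145737]
```

View pics/lift.png

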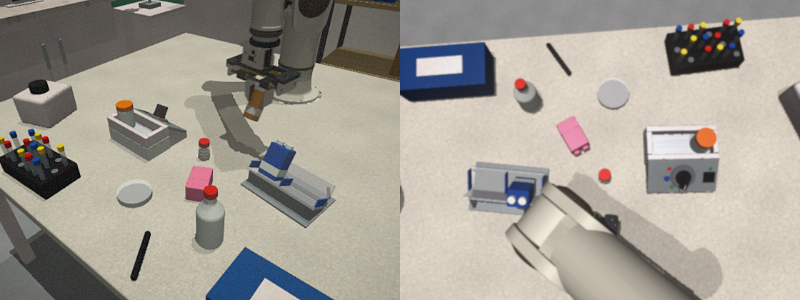

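The picture shows the bottle held and still leaning about 30° at roughly (255,105). The pack is untouched. Next I'll lower it to the bench and tip it upright.

Request:
send_rows(increments=[[0,[0,0,0.9],0],[0,[0,0,0.9],0],[0,[0,0,0.9],0],[0,[0,0,0.9],0],[0,[0,0,0.9],0],[0,[0,0,0.4],0],[0,[0,0,0.2],0],[0,[0,0,0.1],0],[0,[0,0,0],0]])

```text
t: 16.18
tcp_pos: [0.4338, 0.0772, 0.0494]
tool_rot: [0.0, 0.087, 0.996, 0.0]
force: [0.3, 0.0, -0.7]
width: 0.0458
grip_force: 30.0
```

Request:
send_rows(increments=[[0,[0,0,0.15],0],[0,[-0.15,0,0.05],0],[0,[-0.2,0,0],0],[0,[-0.2,0,0],0],[0,[0,0,0],0]])

```text
t: 16.6
tcp_pos: [0.4455, 0.0757, 0.0469]
tool_rot: [0.001, 0.087, 0.996, 0.0]
force: [-4.8, 0.6, 18.1]
width: 0.0456
grip_force: 30.0
```

Request:
send_rows(increments=[[0,[-0.2,0,0],0],[0,[-0.2,0,0],0],[0,[-0.2,0,0],0],[0,[-0.2,0,0.05],0],[0,[-0.2,0,0.05],0],[0,[-0.2,0,0.05],0],[0,[0,0,0],0],[0,[0,0,0],0]])

```text
t: 17.27
tcp_pos: [0.4683, 0.0712, 0.043]
tool_rot: [0.001, 0.087, 0.996, 0.001]
force: [-2.0, 1.3, 6.3]
width: 0.0456
grip_force: 30.0
```

```bash
python3 g.py;  python3 - <<'E'
from h import *
c=cam('scene'); save(c,'up.png',(300,90,430,200),4)
for d in robot.place_of('scene','bottle')[:2]: print(d['score'],c['R'].T@(np.array(d['point'])-c['t']))
E
```

```text
t 17.27 tcp [0.4683 0.0712 0.043 ] yaw 170.0 tilt 0.09 j [ 0.62  0.72 -1.05  2.1   0.87  0.84  0.44] F [-2.   1.3  6.3] w 0.0456 g 30.0
0.72 [0.46638913 0.06447417 0.00671978]
0.42 [ 5.63740636e-01 -1.16500172e-02 -4.11403889e-04]
```

View pics/up.png

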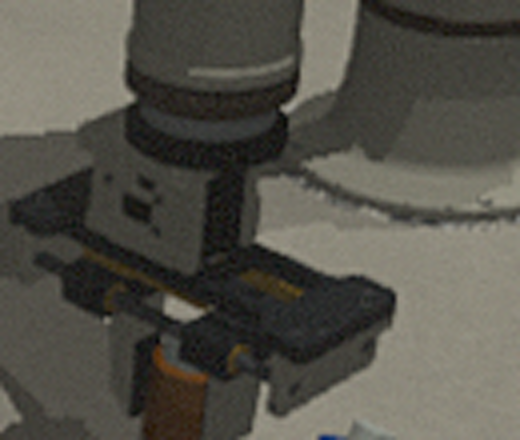

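The picture shows the bottle now standing vertical between the fingers at about (180,390). I'll release and regrasp it so that it stands square and at a known height.

Request:
send_rows(increments=[[0.62,[0,0,0],0],[0.62,[0,0,0],0],[0.62,[0,0,-0.05],0],[0.62,[0,0,0],0],[0,[0,0,0],0],[0,[0,0,0],0],[0,[0,0,0],0],[0,[0,0,0],0],[0,[0,0,0],0]])

```text
t: 18.12
tcp_pos: [0.4679, 0.0703, 0.0428]
tool_rot: [0.0, 0.087, 0.996, 0.0]
force: [0.5, 0.7, 0.7]
width: 0.0456
grip_force: 30.0
```

```bash
cat > w.py <<'E'
import sys
from h import *
# well target: python w.py xw yw z yaw
psi=np.radians(-3.1); C=np.array([.6265,-.2172])
x,y,z=map(float,sys.argv[1:4]); q=C+np.array([[np.cos(psi),-np.sin(psi)],[np.sin(psi),np.cos(psi)]])@[x,y]
sys.argv=['g',str(q[0]),str(q[1]),str(z),'86.9']; print(q); exec(open('g.py').read())
E
python3 w.py 0 0 .17
```

```text
[ 0.6265 -0.2172]
t 18.12 tcp [0.4679 0.0703 0.0428] yaw 170.01 tilt 0.02 j [ 0.63  0.72 -1.04  2.1   0.87  0.84  0.44] F [0.5 0.7 0.7] w 0.0456 g 30.0
units [-10.3  -12.78  -6.36] now->
roll units 13.851928900555146
units after roll [-13.93   8.7   -6.36]
```

Request:
send_rows(increments=[[0,[0,0,-0.4],0],[0,[0,0,-0.7],0],[0,[0,0,-0.9],0.85],[0,[0,0,-0.9],1],[0,[0,0,-0.9],1],[0,[0,0,-0.9],1],[0,[0,0,-0.9],1],[0,[0,0,-0.9],1],[0,[0,0,-0.6],1],[0,[0,0,0],1],[0,[0,0,0],1],[0,[0,0,0],1]])

```text
t: 19.12
tcp_pos: [0.4674, 0.0702, 0.1853]
tool_rot: [0.0, 0.569, 0.822, -0.0]
force: [-0.5, -1.2, -0.5]
width: 0.0454
grip_force: 30.0
```

Request:
send_rows(increments=[[0,[0,0,0],1],[0,[0,0,0],1],[0,[0,0,0],1],[0,[0,0,0],1],[0,[-0.9,0.55,0],0],[0,[-0.9,0.55,0],0],[0,[-0.9,0.55,0],0],[0,[-0.9,0.55,0],0],[0,[-0.9,0.55,0],0],[0,[-0.9,0.55,0],0],[0,[-0.9,0.55,0],0],[0,[-0.9,0.55,0],0]])

```text
t: 20.12
tcp_pos: [0.5476, -0.079, 0.1848]
tool_rot: [-0.0, 0.726, 0.688, -0.0]
force: [0.6, 0.1, -0.8]
width: 0.0459
grip_force: 30.0
```

Request:
send_rows(increments=[[0,[-0.9,0.6,0],0],[0,[-0.9,0.6,0],0],[0,[-0.9,0.6,0],0],[0,[-0.9,0.6,0],0],[0,[-0.9,0.6,0],0],[0,[-0.9,0.6,0],0],[0,[-0.9,0.6,0],0],[0,[0,0,0],0],[0,[0,0,0],0]])

```text
t: 20.87
tcp_pos: [0.6245, -0.2097, 0.1843]
tool_rot: [-0.001, 0.727, 0.687, 0.0]
force: [0.3, 0.2, -2.0]
width: 0.0457
grip_force: 30.0
```

```bash
python3 w.py 0 0 .13
python3 - <<'E'
from h import *
psi=np.radians(-3.1);Q=np.array([[np.cos(psi),np.sin(psi)],[-np.sin(psi),np.cos(psi)]])
ims=[]
for n in('scene','top'):
    c=cam(n); 
    for t in('bottle','cup','well'):
        for s,p in place(c,n,t,2,.3): print(n,t,s,p,'well frame',np.round(Q@(p[:2]-[.6265,-.2172]),4))
    b=(130,90,300,220) if n=='scene' else (300,120,470,250)
    ims.append(cv2.resize(c['image'][b[1]:b[3],b[0]:b[2],::-1],(400,306),interpolation=cv2.INTER_CUBIC))
cv2.imwrite('pics/over.png',cv2.convertScaleAbs(np.hstack(ims),alpha=1.4))
E
```

```text
[ 0.6265 -0.2172]
t 20.87 tcp [ 0.6245 -0.2097  0.1843] yaw 86.78 tilt 0.08 j [ 0.82  0.66 -0.8   1.56  0.5   1.15 -0.14] F [ 0.3  0.2 -2. ] w 0.0457 g 30.0
units [-0.37  0.12  2.71] now->
roll units -0.020677602510524196
units after roll [-0.37  0.12  2.71]
scene bottle 0.97 [ 0.6259 -0.2129  0.1428] well frame [-0.0008  0.0043]
scene cup 0.88 [ 0.6255 -0.2692  0.0415] well frame [ 0.0018 -0.052 ]
scene cup 0.34 [ 0.6273 -0.2134  0.1435] well frame [0.0006 0.0038]
scene well 0.68 [ 0.6263 -0.2191  0.0455] well frame [-0.0001 -0.0019]
top bottle 0.61 [ 0.6261 -0.2063  0.1417] well frame [-0.001   0.0109]
top well 0.68 [ 0.6318 -0.2138  0.0453] well frame [0.0051 0.0037]
top well 0.61 [0.7915 0.1751 0.0045] well frame [0.1435 0.4006]
```

View pics/over.png

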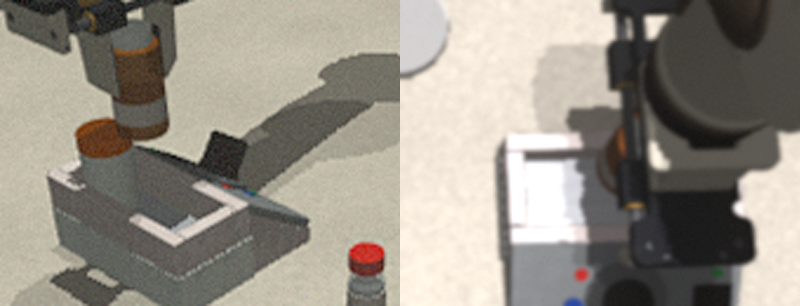

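The picture shows the bottle held upright just above the well, with the cup standing next to it. Next I'll shift 6 mm towards the cup and lower.

Request:
send_rows(increments=[[0,[-0.32,0.1,0],0],[0,[0,0,0.3],0],[0,[0,0,0.7],0],[0,[0,0,0.7],0],[0,[0,0,0.7],0],[0,[0,0,0.7],0],[0,[0,0,0.6],0],[0,[0,0,0.5],0],[0,[0,0,0.3],0],[0,[0,0,0],0],[0,[0,0,0],0]])

```text
t: 22.18
tcp_pos: [0.6267, -0.215, 0.0945]
tool_rot: [-0.0, 0.726, 0.688, 0.0]
force: [-0.0, 0.1, -1.5]
width: 0.0456
grip_force: 30.0
```

```bash
python3 w.py 0 0.001 .0868
```

```text
[ 0.62655408 -0.21620146]
t 22.18 tcp [ 0.6267 -0.215   0.0945] yaw 86.92 tilt 0.02 j [ 0.79  0.76 -0.74  1.61  0.58  1.01 -0.19] F [-0.   0.1 -1.5] w 0.0456 g 30.0
units [-0.06 -0.    0.39] now->
roll units 0.0027569321573679417
units after roll [-0.06 -0.    0.39]
```

Request:
send_rows(increments=[[0,[-0.05,0,0.12],0],[0,[0,0,0.1],0],[0,[0,0,0.08],0],[0,[0,0,0.05],0],[0,[0,0,0.03],0],[0,[0,0,0],0]])

```text
t: 22.68
tcp_pos: [0.6265, -0.2162, 0.0871]
tool_rot: [0.0, 0.726, 0.688, 0.0]
force: [-0.4, -0.5, -1.7]
width: 0.0457
grip_force: 30.0
```

Request:
send_rows(increments=[[0,[0,0,0.04],0],[0,[0,0,0.04],0],[0,[0,0,0],0]])

```text
t: 22.93
tcp_pos: [0.6267, -0.2162, 0.0868]
tool_rot: [0.0, 0.726, 0.688, -0.0]
force: [-2.6, 0.8, 6.8]
width: 0.0457
grip_force: 30.0
```

Request:
send_rows(increments=[[0.7,[0,0,0],0],[0.7,[0,0,0],0],[0.7,[0,0,0],0],[0.7,[0,0,-0.3],0],[0.7,[0,0,-0.7],0],[0.7,[0,0,-1],0],[0.7,[0,0,-1],0],[0.7,[0,0,-1],0],[0.7,[0,0,-1],0],[0.7,[0,0,-1],0],[0.84,[0,0,-0.5],0],[0.84,[0,0,0],0]])

```text
t: 23.93
tcp_pos: [0.6285, -0.2162, 0.2195]
tool_rot: [0.003, 0.726, 0.688, 0.001]
force: [0.9, 0.3, -0.0]
width: 0.0732
grip_force: 0.0
```

```bash
python3 g.py .5235 .2008 .069 170
python3 - <<'E'
from h import *
psi=np.radians(-3.1);Q=np.array([[np.cos(psi),np.sin(psi)],[-np.sin(psi),np.cos(psi)]])
c=cam('scene')
for t in('bottle','cup','pack'):
        for s,p in place(c,'scene',t,2,.3): print(t,s,p,'well frame',np.round(Q@(p[:2]-[.6265,-.2172]),4))
E
```

```text
t 23.93 tcp [ 0.6285 -0.2162  0.2195] yaw 86.91 tilt 0.34 j [ 0.84  0.63 -0.82  1.51  0.48  1.2  -0.11] F [ 0.9  0.3 -0. ] w 0.0732 g 0.0
units [20.55 -6.41  7.46] now->
roll units -13.847931021546593
units after roll [ 8.79 19.62  7.53]
bottle 0.87 [ 0.6267 -0.2199  0.0482] well frame [ 0.0003 -0.0027]
cup 0.88 [ 0.6198 -0.2688  0.0409] well frame [-0.0039 -0.0519]
cup 0.67 [ 0.562   0.2403 -0.0012] well frame [-0.0891  0.4533]
pack 0.81 [0.5524 0.1962 0.0339] well frame [-0.0963  0.4088]
pack 0.73 [0.7166 0.0839 0.022 ] well frame [0.0737 0.3055]
```

Request:
send_rows(increments=[[0.84,[0.98,-0.3,0],0],[0.84,[0.98,-0.3,0],0],[0.84,[0.98,-0.3,0],0],[0.84,[0.98,-0.3,0],0],[0.84,[0.98,-0.3,0],0],[0.84,[0.98,-0.3,0],0],[0.84,[0.98,-0.3,0],0],[0.84,[0.98,-0.3,0],0],[0.84,[0.98,-0.3,0],0],[0.84,[0.98,-0.3,0],0],[0.84,[0.98,-0.3,0],0],[0.84,[0.98,-0.3,0],0]])

```text
t: 25.13
tcp_pos: [0.5661, 0.0234, 0.2141]
tool_rot: [-0.001, 0.726, 0.688, -0.001]
force: [0.2, -0.2, -0.1]
width: 0.0773
grip_force: 0.0
```

Request:
send_rows(increments=[[0.84,[0.98,-0.3,0],0],[0.84,[0.98,-0.3,0],0],[0.84,[0.98,-0.3,0],0],[0.84,[0.98,-0.3,0],0],[0.84,[0.98,-0.3,0],0],[0.84,[0.98,-0.3,0],0],[0.84,[0.98,-0.3,0],0],[0.84,[0.98,-0.3,0],0],[0.84,[0.95,-0.4,0],0],[0.84,[0,0,0],-0.85],[0.84,[0,0,0],-1],[0.84,[0,0,0],-1]])

```text
t: 26.13
tcp_pos: [0.5198, 0.2015, 0.2143]
tool_rot: [-0.001, 0.613, 0.79, -0.001]
force: [0.1, -0.7, -0.1]
width: 0.0771
grip_force: 0.0
```

Request:
send_rows(increments=[[0.84,[0,0,0],-1],[0.84,[0,0,0],-1],[0.84,[0,0,0],-1],[0.84,[0,0,0],-1],[0.84,[0,0,0],-1],[0.84,[0,0,0.3],-1],[0.84,[0,0,0.4],-1],[0.84,[0,0,0.4],-1],[0.84,[0,0,0.4],-1],[0.84,[0,0,0.4],-1],[0.84,[0,0,0],-1],[0.84,[0,0,0],0]])

```text
t: 27.13
tcp_pos: [0.5197, 0.2006, 0.1755]
tool_rot: [-0.002, 0.085, 0.996, -0.0]
force: [0.1, -0.3, -0.2]
width: 0.0772
grip_force: 0.0
```

```bash
python3 g.py .5235 .2008 .069 170
```

```text
t 27.13 tcp [0.5197 0.2006 0.1755] yaw 170.23 tilt 0.22 j [ 0.45  0.69 -1.21  1.82  0.7   1.16  0.4 ] F [ 0.1 -0.3 -0.2] w 0.0772 g 0.0
units [-0.2   0.05  5.33] now->
roll units 0.037921374461404866
units after roll [-0.18  0.04  5.33]
```

Request:
send_rows(increments=[[0.84,[-0.18,0.04,0.7],0.04],[0.84,[0,0,0.9],0],[0.84,[0,0,0.9],0],[0.84,[0,0,0.9],0],[0.84,[0,0,0.9],0],[0.84,[0,0,0.7],0],[0.84,[0,0,0.3],0],[0.84,[0,0,0],0],[0.84,[0,0,0],0]])

```text
t: 27.88
tcp_pos: [0.5246, 0.2017, 0.0716]
tool_rot: [-0.0, 0.089, 0.996, 0.0]
force: [0.2, 0.3, 0.1]
width: 0.077
grip_force: 0.0
```

Request:
send_rows(increments=[[0,[0,0,0],0],[0,[0,0,0],0],[0,[0,0,0],0],[0,[0,0,0],0],[0,[0,0,0],0],[0,[0,0,0],0]])

```text
t: 28.38
tcp_pos: [0.525, 0.2013, 0.0721]
tool_rot: [0.001, 0.089, 0.996, -0.0]
force: [-0.4, -0.4, 4.6]
width: 0.0538
grip_force: 30.0
```

Request:
send_rows(increments=[[0,[0,0,-0.4],0],[0,[0,0,-0.7],0],[0,[0,0,-0.9],0],[0,[0,0,-0.9],0],[0,[0,0,-0.9],0],[0,[0.4,-0.5,-0.6],0],[0,[0.44,-0.95,0],0],[0,[0.44,-0.95,0],0],[0,[0.44,-0.95,0],0],[0,[0.44,-0.95,0],0],[0,[0.44,-0.95,0],0],[0,[0.44,-0.95,0],0]])

```text
t: 29.38
tcp_pos: [0.4418, 0.0895, 0.1602]
tool_rot: [0.0, 0.089, 0.996, -0.0]
force: [0.3, 0.1, -2.8]
width: 0.0538
grip_force: 30.0
```

Request:
send_rows(increments=[[0,[0.44,-0.95,0.2],0],[0,[0,0,0.7],0],[0,[0,0,0.9],0],[0,[0,0,0.9],0],[0,[0,0,0.9],0],[0,[0,0,0.5],0],[0,[0,0,0.2],0],[0,[0,0,0],0],[0,[0,0,0],0]])

```text
t: 30.13
tcp_pos: [0.4311, 0.0734, 0.0742]
tool_rot: [0.0, 0.089, 0.996, 0.0]
force: [0.5, 0.1, -2.1]
width: 0.0541
grip_force: 30.0
```

Request:
send_rows(increments=[[0,[0,0,0.6],0],[0,[0,0,0.4],0],[0,[0,0,0.15],0],[0,[0,0,0],0],[0,[0,0,0],0]])

```text
t: 30.55
tcp_pos: [0.431, 0.0729, 0.0513]
tool_rot: [0.0, 0.089, 0.996, -0.001]
force: [-2.0, -2.4, 4.2]
width: 0.0539
grip_force: 30.0
```

Request:
send_rows(increments=[[0,[0,0,0.1],0],[0,[-0.1,0,0.05],0],[0,[-0.2,0,0],0],[0,[-0.2,0,0],0],[0,[0,0,0],0]])

```text
t: 30.97
tcp_pos: [0.4408, 0.0712, 0.0492]
tool_rot: [0.0, 0.089, 0.996, -0.001]
force: [-6.0, -3.2, 19.6]
width: 0.0542
grip_force: 30.0
```

Request:
send_rows(increments=[[0,[-0.2,0,0],0],[0,[-0.2,0,0],0],[0,[-0.2,0,0],0],[0,[-0.2,0,0.04],0],[0,[-0.2,0,0.04],0],[0,[-0.2,0,0.04],0],[0,[-0.13,0,0.04],0],[0,[0,0,0],0],[0,[0,0,0],0]])

```text
t: 31.72
tcp_pos: [0.4657, 0.0669, 0.0447]
tool_rot: [-0.001, 0.089, 0.996, -0.0]
force: [-4.1, 0.6, 5.5]
width: 0.0541
grip_force: 30.0
```

Run:
```python
from h import *
c=cam('scene')
for s,p in place(c,'scene','pack',3,.3): print(s,p)
m=c['image'];b=(270,130,430,250)
cv2.imwrite('pics/up2.png',cv2.convertScaleAbs(cv2.resize(m[b[1]:b[3],b[0]:b[2],::-1],None,fx=4,fy=4),alpha=1.5))
```

```text
0.86 [0.7166 0.084  0.0225]
0.75 [ 0.6254 -0.2205  0.0424]
0.71 [ 0.7941  0.1768 -0.0016]
```

View pics/up2.png

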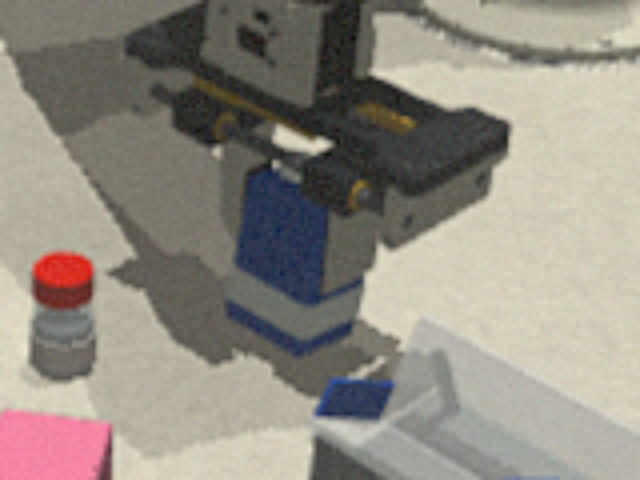

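The picture shows the pack near upright on the bench at (295,260). I'll release it so that it settles flat, then regrasp.

Request:
send_rows(increments=[[0.76,[0,0,0],0],[0.76,[0,0,0],0],[0.76,[-0.08,0,-0.03],0],[0.76,[0,0,0],0],[0.76,[0,0,0],0],[0,[0,0,0],0],[0,[0,0,0],0],[0,[0,0,0],0],[0,[0,0,0],0],[0,[0,0,0],0]])

```text
t: 32.65
tcp_pos: [0.4683, 0.0662, 0.0449]
tool_rot: [0.0, 0.089, 0.996, 0.0]
force: [0.2, 0.6, -0.7]
width: 0.0538
grip_force: 30.0
```

```bash
python3 w.py 0 0.0495 .185
```

```text
[ 0.6291769  -0.16777243]
t 32.65 tcp [0.4683 0.0662 0.0449] yaw 169.78 tilt 0.01 j [ 0.66  0.74 -1.08  2.1   0.9   0.87  0.43] F [ 0.2  0.6 -0.7] w 0.0538 g 30.0
units [ -9.99 -10.09  -7.  ] now->
roll units 13.81272349333699
units after roll [-11.25   8.67  -7.  ]
```

Request:
send_rows(increments=[[0,[0,0,-0.4],0],[0,[0,0,-0.7],0],[0,[0,0,-0.9],0.81],[0,[0,0,-0.9],1],[0,[0,0,-0.9],1],[0,[0,0,-0.9],1],[0,[0,0,-0.9],1],[0,[0,0,-0.9],1],[0,[0,0,-0.6],1],[0,[0,0,0],1],[0,[0,0,0],1],[0,[0,0,0],1]])

```text
t: 33.65
tcp_pos: [0.4678, 0.0662, 0.1875]
tool_rot: [0.0, 0.569, 0.822, -0.0]
force: [0.0, 0.4, -1.9]
width: 0.0539
grip_force: 30.0
```

Request:
send_rows(increments=[[0,[0,0,0],1],[0,[0,0,0],1],[0,[0,0,0],1],[0,[0,0,0],1],[0,[-0.92,0.72,0],0],[0,[-0.92,0.72,0],0],[0,[-0.92,0.72,0],0],[0,[-0.92,0.72,0],0],[0,[-0.92,0.72,0],0],[0,[-0.92,0.72,0],0],[0,[-0.92,0.72,0],0],[0,[-0.92,0.72,0],0]])

```text
t: 34.65
tcp_pos: [0.5753, -0.0877, 0.187]
tool_rot: [-0.0, 0.726, 0.688, -0.0]
force: [0.4, 0.4, -2.7]
width: 0.0541
grip_force: 30.0
```

Request:
send_rows(increments=[[0,[-0.92,0.72,0],0],[0,[-0.92,0.72,0],0],[0,[-0.92,0.72,0],0],[0,[-0.92,0.72,0],0],[0,[0,0,0],0],[0,[0,0,0],0],[0,[0,0,0],0]])

```text
t: 35.23
tcp_pos: [0.6282, -0.1625, 0.1867]
tool_rot: [-0.001, 0.726, 0.688, 0.0]
force: [0.0, -0.1, -2.4]
width: 0.0538
grip_force: 30.0
```

```bash
python3 w.py 0 0.0495 .0889
python3 - <<'E'
from h import *
psi=np.radians(-3.1);Q=np.array([[np.cos(psi),np.sin(psi)],[-np.sin(psi),np.cos(psi)]])
ims=[]
for n in('scene','top'):
    c=cam(n); 
    for t in('bottle','cup','pack'):
        for s,p in place(c,n,t,3,.3): print(n,t,s,p,'well frame',np.round(Q@(p[:2]-[.6265,-.2172]),4))
    b=(140,90,290,205) if n=='scene' else (320,130,470,245)
    ims.append(cv2.resize(c['image'][b[1]:b[3],b[0]:b[2],::-1],(800,613),interpolation=cv2.INTER_CUBIC)[:598] if n=='scene' else 0)
cv2.imwrite('pics/over2.png',cv2.convertScaleAbs(ims[0],alpha=1.4))
E
```

```text
[ 0.6291769  -0.16777243]
t 35.23 tcp [ 0.6282 -0.1625  0.1867] yaw 86.95 tilt 0.11 j [ 0.79  0.65 -0.85  1.58  0.52  1.15 -0.23] F [ 0.  -0.1 -2.4] w 0.0538 g 30.0
units [-0.27  0.07  4.89] now->
roll units 0.008150801570775931
units after roll [-0.26  0.06  4.89]
scene bottle 0.94 [ 0.6259 -0.2186  0.0497] well frame [-0.0005 -0.0014]
scene cup 0.97 [ 0.6191 -0.269   0.042 ] well frame [-0.0046 -0.0521]
scene cup 0.66 [ 0.5898 -0.211  -0.001 ] well frame [-0.037   0.0042]
scene pack 0.84 [0.7213 0.0827 0.0222] well frame [0.0784 0.3046]
top cup 0.88 [ 0.6276 -0.2634  0.0435] well frame [ 0.0036 -0.0461]
top pack 0.93 [0.7177 0.0783 0.0188] well frame [0.0751 0.3   ]
top pack 0.65 [ 0.6322 -0.162   0.1421] well frame [0.0027 0.0554]
```

View pics/over2.png

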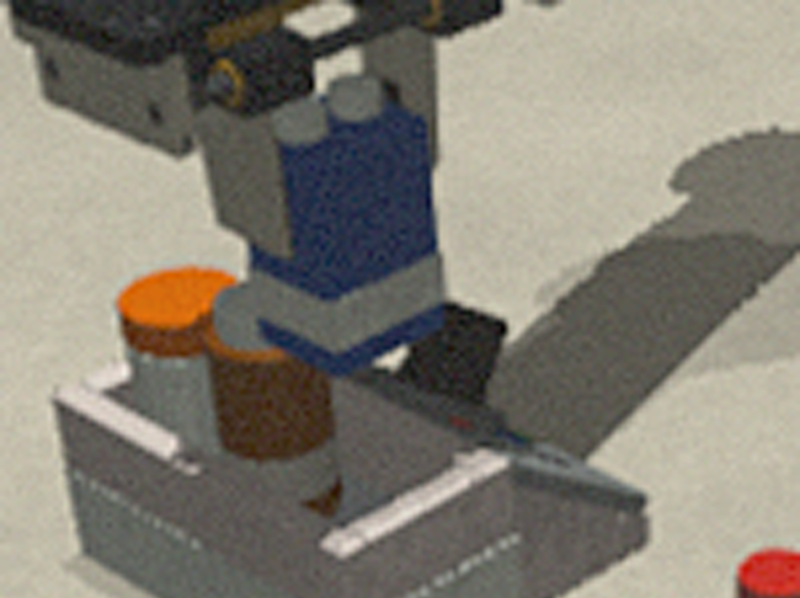

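The picture shows the pack held upright over the free end of the well, the bottle standing at (275,400) and the cup beside it. I'll check the pack's bottom corners against the well.

Run:
```python
from h import *
psi=np.radians(-3.1);Q=np.array([[np.cos(psi),np.sin(psi)],[-np.sin(psi),np.cos(psi)]])
c=cam('scene')
f=lambda u,v:(140+u*.1875,90+v*115/613)
for n,p,z in(('+x+y',(345,372),.1418),('+x-y',(258,325),.1418),('-x+y',(443,322),.1418),('rim outer +x+y',(328,552),.08),('rim inner +x+y',(322,540),.08),('outer -x+y',(512,462),.08),('cap bottle ctr',(248,312),.139),('lid',(190,296),.122)):
    print(n,np.round(Q@(ray(c,f(*p),z)[:2]-[.6265,-.2172]),4))
```

```text
+x+y [0.0194 0.0756]
+x-y [0.0172 0.0238]
-x+y [-0.0297  0.0752]
rim outer +x+y [0.0448 0.0852]
rim inner +x+y [0.041  0.0774]
outer -x+y [-0.0439  0.0922]
cap bottle ctr [0.0099 0.0086]
lid [-0.0024 -0.046 ]
```

Request:
send_rows(increments=[[0,[-0.18,0.06,0],0],[0,[0,0,0.3],0],[0,[0,0,0.5],0],[0,[0,0,0.4],0],[0,[0,0,0.4],0],[0,[0,0,0.4],0],[0,[0,0,0.4],0],[0,[0,0,0.3],0],[0,[0,0,0],0],[0,[0,0,0],0]])

```text
t: 36.52
tcp_pos: [0.6297, -0.1671, 0.1324]
tool_rot: [-0.0, 0.726, 0.688, -0.0]
force: [0.4, -0.4, -2.5]
width: 0.0538
grip_force: 30.0
```

```bash
python3 w.py 0 0.051 .0889
```

```text
[ 0.62925802 -0.16627463]
t 36.52 tcp [ 0.6297 -0.1671  0.1324] yaw 86.92 tilt 0.05 j [ 0.77  0.71 -0.82  1.61  0.57  1.07 -0.26] F [ 0.4 -0.4 -2.5] w 0.0538 g 30.0
units [ 0.04 -0.02  2.18] now->
roll units 0.0028169067747280487
units after roll [ 0.04 -0.02  2.18]
```

Request:
send_rows(increments=[[0,[0.04,0,0.2],0],[0,[0,0,0.2],0],[0,[0,0,0.15],0],[0,[0,0,0.1],0],[0,[0,0,0],0]])

```text
t: 36.93
tcp_pos: [0.6296, -0.1665, 0.1194]
tool_rot: [-0.0, 0.726, 0.688, -0.0]
force: [-0.8, 0.9, -3.4]
width: 0.0538
grip_force: 30.0
```

Past the rim with no contact. I'll carry on down.

Request:
send_rows(increments=[[0,[0,0,0.2],0],[0,[0,0,0.25],0],[0,[0,0,0.25],0],[0,[0,0,0.25],0],[0,[0,0,0.2],0],[0,[0,0,0.1],0],[0,[0,0,0.05],0],[0,[0,0,0],0],[0,[0,0,0],0]])

```text
t: 37.68
tcp_pos: [0.6301, -0.1664, 0.0941]
tool_rot: [0.0, 0.726, 0.688, 0.0]
force: [-0.4, -0.3, -1.8]
width: 0.0536
grip_force: 30.0
```

Request:
send_rows(increments=[[0,[0,0,0.1],0],[0,[0,0,0.07],0],[0,[0,0,0.05],0],[0,[0,0,0.04],0],[0,[0,0,0],0],[0,[0,0,0],0]])

```text
t: 38.18
tcp_pos: [0.6299, -0.1665, 0.089]
tool_rot: [0.0, 0.726, 0.688, -0.0]
force: [-0.5, -0.6, 1.3]
width: 0.0538
grip_force: 30.0
```

Request:
send_rows(increments=[[0,[0,0,0.03],0],[0,[0,0,0],0],[0.78,[0,0,0],0],[0.78,[0,0,0],0],[0.78,[0,0,0],0],[0.78,[0,0,0],0],[0.78,[0,0,-0.4],0],[0.78,[0,0,-0.7],0],[0.78,[0,0,-1],0],[0.78,[0,0,-1],0],[0.78,[0,0,-1],0],[0.78,[0,0,-1],0]])

```text
t: 39.18
tcp_pos: [0.6304, -0.1662, 0.1927]
tool_rot: [0.001, 0.726, 0.688, 0.0]
force: [-0.2, -0.3, 0.5]
width: 0.072
grip_force: 0.0
```

```bash
python3 - <<'E'
from h import *
psi=np.radians(-3.1);Q=np.array([[np.cos(psi),np.sin(psi)],[-np.sin(psi),np.cos(psi)]])
c=cam('scene')
for t in('bottle','cup','pack','dial_grip'):
        for s,p in place(c,'scene',t,2,.3): print(t,s,p,'well frame',np.round(Q@(p[:2]-[.6265,-.2172]),4))
b=(140,90,290,202)
cv2.imwrite('pics/in.png',cv2.convertScaleAbs(cv2.resize(c['image'][b[1]:b[3],b[0]:b[2],::-1],(800,597),interpolation=cv2.INTER_CUBIC),alpha=1.4))
E
python3 g.py
```

```text
bottle 0.65 [ 0.6275 -0.2196  0.0489] well frame [ 0.0011 -0.0023]
bottle 0.34 [ 0.6225 -0.2711  0.0389] well frame [-0.0011 -0.054 ]
cup 0.73 [ 0.6232 -0.2681  0.0443] well frame [-0.0005 -0.051 ]
pack 0.67 [0.7168 0.0822 0.0219] well frame [0.074  0.3038]
pack 0.66 [ 0.6273 -0.164   0.0444] well frame [-0.0021  0.0532]
dial_grip 0.51 [ 0.5232 -0.2121  0.0819] well frame [-0.1034 -0.0005]
t 39.43 tcp [ 0.6298 -0.1666  0.1904] yaw 86.9 tilt 0.03 j [ 0.79  0.65 -0.85  1.57  0.52  1.16 -0.23] F [ 0.2  0.4 -1.2] w 0.0714 g 0.0
```

View pics/in.png

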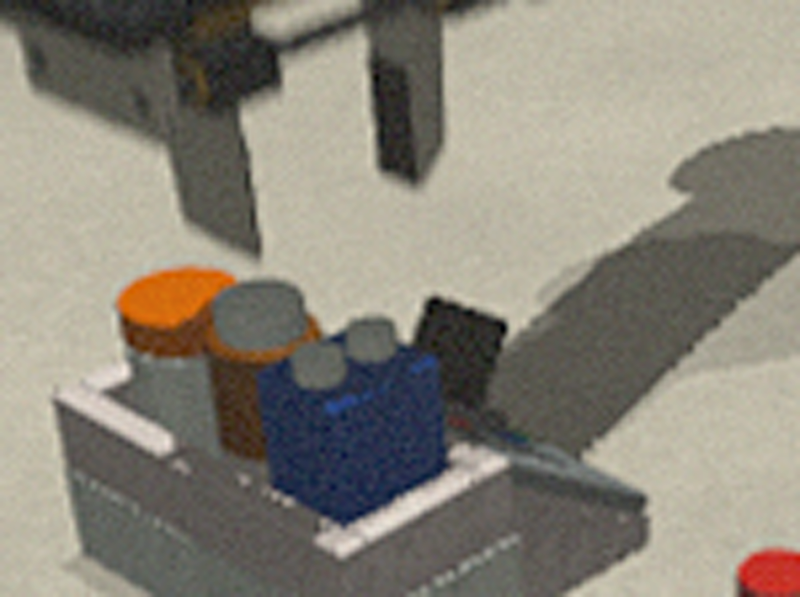

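The picture shows the cup, bottle and pack all standing upright in the well, with the dial's bar free at (465,345). Next is the dial: line the fingers up along the bar, straddle it, and turn.

Request:
send_rows(increments=[[0.35,[-0.43,-0.89,0],0],[0.35,[-0.43,-0.89,0],0],[0.35,[-0.43,-0.89,0],0],[0.35,[-0.43,-0.89,0],0],[0.35,[-0.43,-0.89,0],0],[0.35,[-0.43,-0.89,0],0],[0.35,[0,0,0],-1],[0.35,[0,0,0],-1],[0.35,[0,0,0],-1],[0.35,[0,0,0],-1],[0.35,[0,0,0],-1],[0.35,[0,0,0],-1]])

```text
t: 40.43
tcp_pos: [0.5197, -0.2121, 0.1891]
tool_rot: [-0.001, 0.476, 0.88, -0.0]
force: [-1.1, 0.3, 0.3]
width: 0.0318
grip_force: 0.0
```

Request:
send_rows(increments=[[0.35,[0,0,0],-1],[0.35,[0,0,0],-1],[0.35,[0,0,0],-1],[0.35,[0,0,0],-1],[0.35,[0,0,0],-1],[0.35,[0,0,0],-1],[0.35,[0,0,0],-1],[0.35,[0,0,0],-1],[0.35,[0,0,0],-1],[0.35,[0,0,0],0],[0.35,[0,0,0],0]])

```text
t: 41.35
tcp_pos: [0.5199, -0.212, 0.1892]
tool_rot: [-0.001, 0.028, 1.0, 0.001]
force: [0.4, 0.1, 0.3]
width: 0.032
grip_force: 0.0
```

```bash
python3 g.py .5205 -.2122 .079 176.9
```

```text
t 41.35 tcp [ 0.5199 -0.212   0.1892] yaw 176.74 tilt 0.11 j [ 1.23  0.7  -1.26  1.8   0.72  1.2   1.26] F [0.4 0.1 0.3] w 0.032 g 0.0
units [-0.04 -0.02  5.51] now->
roll units -0.02699565614099697
units after roll [-0.03 -0.01  5.51]
```

Request:
send_rows(increments=[[0.35,[0,0,0.8],0],[0.35,[0,0,0.9],0],[0.35,[0,0,0.9],0],[0.35,[0,0,0.9],0],[0.35,[0,0,0.8],0],[0.35,[0,0,0.6],0],[0.35,[0,0,0.4],0],[0.35,[0,0,0.2],0],[0.35,[0,0,0],0]])

```text
t: 42.1
tcp_pos: [0.5202, -0.2121, 0.0794]
tool_rot: [-0.0, 0.027, 1.0, 0.0]
force: [0.7, -0.2, 0.7]
width: 0.0319
grip_force: 0.0
```

Request:
send_rows(increments=[[0.1,[0,0,0],0],[0.1,[0,0,0],0],[0.1,[0,0,0],0],[0.1,[0,0,0],0]])

```text
t: 42.43
tcp_pos: [0.5205, -0.2105, 0.0805]
tool_rot: [0.0, 0.027, 1.0, 0.001]
force: [-0.6, 3.7, 0.8]
width: 0.0139
grip_force: 29.8
```

```bash
python3 g.py .5205 -.2122 .079 176.9
```

```text
t 42.43 tcp [ 0.5205 -0.2105  0.0805] yaw 176.96 tilt 0.12 j [ 1.14  0.82 -1.12  1.87  0.87  1.04  1.17] F [-0.6  3.7  0.8] w 0.0139 g 29.8
units [-0.01 -0.09  0.07] now->
roll units 0.010019473331188541
units after roll [-0.01 -0.09  0.07]
```

Request:
send_rows(increments=[[0.27,[0,0.08,0],0],[0.27,[0,0,0],0],[0.27,[0,0,0],0.7],[0.27,[0,0,0],1],[0.27,[0,0,0],1],[0.27,[0,0,0],1],[0.27,[0,0,0],1],[0.27,[0,0,0],1],[0.27,[0,0,0],1],[0.27,[0,0,0],0]])

```text
t: 43.27
tcp_pos: [0.5207, -0.2102, 0.0807]
tool_rot: [0.0, 0.37, 0.929, -0.0]
force: [-1.4, 2.5, 0.3]
width: 0.0247
grip_force: 1.7
```

```bash
python3 g.py .5205 -.2105 .079 94.9
```

```text
t 43.27 tcp [ 0.5207 -0.2102  0.0807] yaw 136.54 tilt 0.03 j [ 1.06  0.73 -0.98  1.87  0.75  0.96  0.54] F [-1.4  2.5  0.3] w 0.0247 g 1.7
units [-0.   -0.02  0.08] now->
roll units 6.940779919172409
units after roll [-0.02 -0.01  0.08]
```

Request:
send_rows(increments=[[0.27,[0,0,0.05],1],[0.27,[0,0,0],1],[0.27,[0,0,0],1],[0.27,[0,0,0],1],[0.27,[0,0,0],1],[0.27,[0,0,0],1],[0.27,[0,0,0],0.94],[0.27,[0,0,0],0]])

```text
t: 43.93
tcp_pos: [0.5217, -0.2103, 0.0798]
tool_rot: [0.001, 0.675, 0.738, 0.0]
force: [2.6, 3.0, 0.8]
width: 0.0247
grip_force: 1.4
```

Request:
send_rows(increments=[[0.24,[0,0,0],0],[0.22,[0,0,0],0],[0.18,[0,0,0],0],[0.15,[0,0,0],0],[0.15,[0,0,0],0]])

```text
t: 44.35
tcp_pos: [0.5215, -0.2103, 0.0797]
tool_rot: [0.001, 0.674, 0.738, 0.001]
force: [1.7, 4.0, 4.4]
width: 0.0184
grip_force: 27.8
```

```bash
python3 g.py .5205 -.2105 .079 94.9
```

```text
t 44.35 tcp [ 0.5215 -0.2103  0.0797] yaw 95.18 tilt 0.1 j [ 0.96  0.66 -0.83  1.88  0.62  0.88 -0.08] F [1.7 4.  4.4] w 0.0184 g 27.8
units [-0.   -0.05  0.04] now->
roll units 0.0467219988752845
units after roll [-0.   -0.05  0.04]
```

Request:
send_rows(increments=[[0.35,[0,0,0],0],[0.35,[0,0,0],0],[0.35,[0,0,-0.4],0],[0.35,[0,0,-0.8],0],[0.35,[0,0,-1],0],[0.35,[0,0,-1],0],[0.35,[0,0,-1],0],[0.35,[0,-0.5,-1],0],[0.35,[0,-0.9,-0.6],0],[0.35,[0,-0.9,0],0],[0.35,[0,-0.9,0],0],[0.35,[0,-0.9,0],0]])

```text
t: 45.35
tcp_pos: [0.4371, -0.2187, 0.1953]
tool_rot: [-0.0, 0.675, 0.738, -0.001]
force: [0.2, -0.7, -0.1]
width: 0.0322
grip_force: 0.0
```

```bash
python3 - <<'E'
from h import *
psi=np.radians(-3.1);Q=np.array([[np.cos(psi),np.sin(psi)],[-np.sin(psi),np.cos(psi)]])
c=cam('scene')
for t in('bottle','cup','pack'):
        for s,p in place(c,'scene',t,2,.4): print(t,s,p,'well frame',np.round(Q@(p[:2]-[.6265,-.2172]),4))
d=cam('top')
f=lambda c,b:cv2.resize(c['image'][b[1]:b[3],b[0]:b[2],::-1],(400,400),interpolation=cv2.INTER_CUBIC)
cv2.imwrite('pics/end.png',cv2.convertScaleAbs(np.hstack([f(c,(140,90,270,220)),f(d,(330,160,460,290))]),alpha=1.5))
E
python3 g.py
```

```text
cup 0.56 [ 0.6198 -0.2696  0.042 ] well frame [-0.0039 -0.0527]
pack 0.83 [0.7173 0.0829 0.0205] well frame [0.0744 0.3046]
pack 0.61 [ 0.6314 -0.1635  0.0428] well frame [0.002  0.0539]
t 45.6 tcp [ 0.4393 -0.2185  0.1954] yaw 95.02 tilt 0.04 j [ 1.25  0.38 -1.01  1.96  0.39  1.    0.15] F [0.7 0.8 0.5] w 0.0321 g 0.0
```

View pics/end.png

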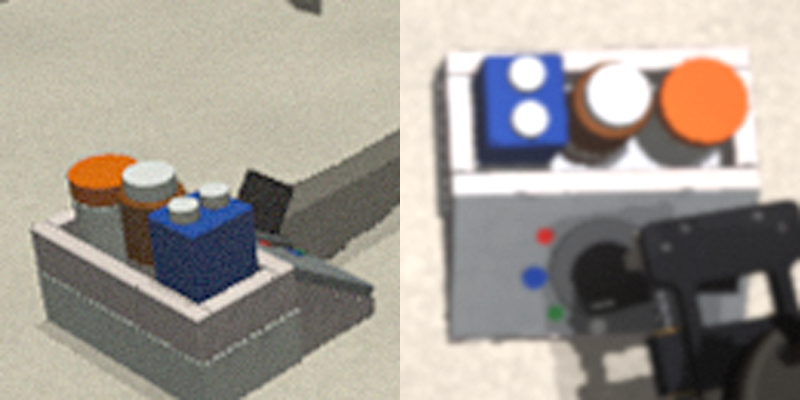

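The last picture shows all three objects upright in the well. In the top view the gripper partly hides the dial. I've viewed my ten pictures, so I'll move clear and check the dial angle numerically by fitting the bar's silhouette.

Request:
send_rows(increments=[[0.35,[-0.9,0,-0.4],0],[0.35,[-0.9,0,-0.4],0],[0.35,[-0.9,0,-0.4],0],[0.35,[-0.9,0,-0.4],0],[0.35,[-0.9,0,-0.4],0],[0.35,[-0.9,0,0],0],[0.35,[-0.9,0,0],0],[0.35,[-0.9,0,0],0],[0.35,[-0.9,0,0],0],[0.35,[-0.9,0,0],0],[0.35,[-0.9,0,0],0],[0.35,[0,0,0],0]])

```text
t: 46.6
tcp_pos: [0.4566, -0.4195, 0.2343]
tool_rot: [0.0, 0.677, 0.736, -0.0]
force: [-0.0, -1.1, -1.2]
width: 0.0322
grip_force: 0.0
```

```bash
cat > dial.py <<'E'
from h import *
psi=np.radians(-3.1);Z=R.from_euler('z',psi).as_matrix();G0=np.array([.5215,-.2115,.0825])
n=Z@[-.5736,0,.8192];d0=Z@[-.8192,0,-.5736];y=Z@[0,1,0]
for nm in('scene','top'):
    c=cam(nm);g=cv2.GaussianBlur(c['image'],(0,0),.5).max(2)
    u,v=proj(c,G0)[0].astype(int);a=(slice(v-22,v+23),slice(u-22,u+23))
    patch=g[a];dark=(patch<45)
    if nm=='top':
        print(patch[::2,::2])
    lab=cv2.connectedComponents(dark.astype(np.uint8))[1]
    best=[]
    for th in np.arange(-.1,2.35,.1):
        d=np.cos(th)*d0+np.sin(th)*y;t=np.cross(n,d)
        for dx in np.arange(-3,4):
            for dy in np.arange(-3,4):
                m=np.zeros(g.shape,np.uint8)
                P=[G0+s*.019*d+q*.007*t+k*n for s in(-1,1) for q in(-1,1) for k in(-.025,.007)]
                cv2.fillConvexPoly(m,cv2.convexHull((proj(c,P)+[dx,dy]).round().astype(np.int32)),1)
                m=m[a]>0;best.append(((m&dark).sum()/(m|dark).sum(),round(th,1),dx,dy))
    best.sort(reverse=True);s={}
    for b in best:s.setdefault(b[1],b)
    print(nm,dark.sum(),[(round(float(s[k][0]),2),float(k),int(s[k][2]),int(s[k][3])) for k in sorted(s)])
    for th,name in((0,'0'),(.7,'.7'),(1.4,'1.4'),(2.1,'2.1')): print(name,(proj(c,G0+.007*n+.017*(np.cos(th)*d0+np.sin(th)*y))[0]-[u-22,v-22]).round(1),end=' ')
    print()
E
python3 dial.py; python3 g.py
```

```text
scene 217 [(0.76, -0.1, 0, 1), (0.74, 0.0, 0, 1), (0.7, 0.1, 0, 1), (0.7, 0.2, 0, 1), (0.69, 0.3, 0, 1), (0.67, 0.4, 1, 1), (0.67, 0.5, 1, 1), (0.7, 0.6, 0, 1), (0.7, 0.7, 0, 1), (0.7, 0.8, 0, 1), (0.7, 0.9, 0, 1), (0.71, 1.0, 0, 1), (0.69, 1.1, 0, 1), (0.71, 1.2, 0, 1), (0.73, 1.3, 0, 1), (0.72, 1.4, 0, 1), (0.73, 1.5, 0, 1), (0.73, 1.6, 0, 1), (0.79, 1.7, 0, 1), (0.78, 1.8, 0, 1), (0.8, 1.9, 0, 1), (0.8, 2.0, 0, 1), (0.76, 2.1, 1, 1), (0.68, 2.2, 2, 2), (0.67, 2.3, 2, 2)]
0 [28.6 21.6] .7 [30.8 22.7] 1.4 [29.8 22.6] 2.1 [26.  21.2] 
[[101  87  86  81  70  66  69  69  69  69  69  69  69  68  68  76  84  87
   86  87  87  86  87]
 [121  95  78  65  68  69  69  70  69  67  68  68  68  68  69  68  77  86
   87  87  86  87  87]
 [108  85  66  66  70  69  68  63  53  48  47  54  63  67  68  68  70  83
   86  85  86  86  86]
 [ 85  70  65  69  69  67  51  34  27  26  26  28  35  53  66  68  68  77
   84  87  87  86  87]
 [ 79  63  68  69  65  49  29  24  24  24  24  24  24  31  56  67  67  72
   84  87  86  86  85]
 [ 74  64  69  68  54  29  25  25  25  25  25  24  23  24  41  65  67  70

[... 1699 characters left out ...]
3), (0.5, 0.0, -1, -3), (0.54, 0.1, -3, -3), (0.57, 0.2, -3, -2), (0.62, 0.3, -3, -3), (0.63, 0.4, -3, -3), (0.65, 0.5, -3, -3), (0.68, 0.6, -3, -3), (0.67, 0.7, -2, -2), (0.69, 0.8, -3, -3), (0.69, 0.9, -2, -2), (0.69, 1.0, -2, -2), (0.72, 1.1, -2, -2), (0.71, 1.2, -2, -2), (0.73, 1.3, -2, -2), (0.72, 1.4, -2, -3), (0.72, 1.5, -2, -3), (0.7, 1.6, -2, -3), (0.71, 1.7, -2, -3), (0.69, 1.8, -2, -3), (0.69, 1.9, -2, -3), (0.66, 2.0, -1, -3), (0.64, 2.1, 0, -3), (0.62, 2.2, 0, -3), (0.57, 2.3, 1, -3)]
0 [22.4 32.4] .7 [16.4 30.6] 1.4 [13.5 25.7] 2.1 [15.  19.9] 
t 46.7 tcp [ 0.4571 -0.4151  0.2345] yaw 95.04 tilt 0.1 j [ 1.34  0.56 -0.92  1.62  0.47  1.2   0.41] F [ 0.1  0.3 -0.5] w 0.0316 g 0.0
```

Run:
```python
from h import *
psi=np.radians(-3.1);Z=R.from_euler('z',psi).as_matrix();G=np.array([.5215,-.2115,.0825])
n=Z@[-.5736,0,.8192];d0=Z@[-.8192,0,-.5736];y=Z@[0,1,0]
c=cam('top');g=c['image'].max(2).astype(float);u,v=proj(c,G)[0].astype(int)
p=g[v-22+21:v-22+28,u-22+12:u-22+25];print(p.astype(int))
yy,xx=np.mgrid[:p.shape[0],:p.shape[1]];w=np.clip(p-48,0,None)*(xx<11)
m=[(w*xx).sum()/w.sum(),(w*yy).sum()/w.sum()];C=np.cov(np.c_[xx.ravel(),yy.ravel()].T,aweights=w.ravel());e,V=np.linalg.eigh(C);print(m[0]+12,m[1]+21,e,V[:,1],np.degrees(np.arctan2(V[1,1],V[0,1])))
for th in np.arange(.9,1.9,.1):
    d=np.cos(th)*d0+np.sin(th)*y;q=proj(c,[G+.007*n,G+.007*n+.016*d]);k=q[0]-q[1];print(round(th,1),np.degrees(np.arctan2(k[1],k[0])).round(1),(q.mean(0)-[u-22,v-22]).round(1))
```

```text
[[24 24 25 24 25 26 26 25 26 26 27 23 25]
 [25 25 27 25 27 27 31 36 37 32 27 24 26]
 [26 29 31 37 42 46 54 67 71 54 34 25 23]
 [30 39 52 68 78 80 82 94 93 70 40 26 25]
 [34 50 69 89 99 92 81 78 72 52 33 27 27]
 [33 45 59 69 71 63 52 45 39 35 31 33 37]
 [35 35 38 39 38 35 33 34 35 38 42 44 47]]
17.46972176759411 24.563011456628477 [0.49465513 4.44036758] [-0.97337321  0.22922608] 166.74848810808413
0.9 -34.6 [19.3 26.5]
1.0 -29.6 [19.1 26.2]
1.1 -24.7 [18.9 25.9]
1.2 -19.8 [18.7 25.5]
1.3 -14.9 [18.6 25.1]
1.4 -10.0 [18.5 24.8]
1.5 -5.0 [18.5 24.4]
1.6 -0.0 [18.5 24. ]
1.7 5.1 [18.6 23.6]
1.8 10.4 [18.7 23.2]
```

```bash
python3 -c "
from rig import robot
print(robot.job_done())"
```

```text
the job is handed in; nothing more can be done
None
```

I handed the job in: the bottle and pack stand upright in the well beside the cup, and the dial measures about 1.33–1.4 rad, within the blue-mark limits, but no verdict came back.

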